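# Dock the clay scraper after changing grip on the sloping rest

## Robot

A 6-joint arm with a two-finger parallel gripper is mounted at the origin on the work surface. World frame = base frame: x ahead of the robot, y to its left, z up, the work surface at z = 0. Lengths are in mm, angles in rad, forces in N, time in s.
With the tool pointing down it reaches from about 250 to 800 mm from the base axis. Payload 3.9 kg.
Tool frame: the origin (TCP) lies at the very end of the fingers, on their centre line; the grasp point (between the pads) lies 19 mm behind it; z points along the fingers, y is the line along which they close (so a half turn about z gives the same grasp; the last joint's range is limited). The gripper opens to 85 mm and grips with 20 to 120 N. Pads are 22 mm wide; open, the fingers measure 114 mm over their backs; the gripper's body (76 mm by 85 mm) begins 54 mm behind the grasp point. The pads swing forward as they close: fully open they stand 13 mm farther back than shut.
Start: joints at [1.163, 0.26, -0.138, 1.173, 0, 1.571], TCP at [208.205, 481.94, 231.304] pointing down, gripper open.
Joint ranges: [-2.78, 2.78], [-0.83, 1.72], [-1.28, 1.37], [-1.9, 2.12], [-1.57, 1.48], [-3.14, 3.14]. Speed limits (rad/s): [2.57, 2.57, 3.14, 3.14, 3.14, 3.14].

## Interface

Orientations are given as a unit quaternion [w, x, y, z].
In Python, from cell import env gives the robot as it stands.
- The arm moves only by the tool jog_arm, never from a script. Its argument "moves" is text: rows parted by semicolons, each of 6 numbers parted by spaces: the shift along the world's x, y, z in mm, then the turn, a rotation vector about the world's x, y, z in rad. In form: tx ty tz ax ay az; .... A call has 1 to 20 rows; each row is the pose to reach, as a shift and turn from the pose commanded when the call began; what a row does not reach only later rows make up. A row lasts 1/10 s, in which the tool goes at most 50 mm and 8.59 degrees, less where a joint would pass 70% of its speed; a pose out of reach is approached as far as the arm can. A call with a gripper value outside its range is refused whole. "fingers" is the closure in counts, from 0 (fully open) to 255 (shut), set as the call begins (left out, the last holds). The fingers move at their own pace and stop on an object; the grip force is fixed at half the most. Time passes only in rows, so rows that repeat a pose let the fingers close. It gives the time, the measured TCP pose, the force, the opening and the grip force at its end, in the units of the state.
- env.state(): the state, without advancing time (a new reading comes with each control period).
- env.get_image(name): name is "scene" or "top" or "wrist"; returns the picture (420x560x3 uint8, red, green, blue); there is no depth.
- env.get_calibration(name): a dict with "mtx" (3x3 intrinsics, pixels), "R" (3x3) and "t" (3): a world point X has camera coordinates R X + t. Camera axes: x right, y down, z forward; pixel columns grow to the right and rows downward; lengths in mm; the calibration is good to about 2 mm. A picture is of the moment at which its call begins: read the wrist's pose just before it. get_calibration takes no time and is no camera call; for the wrist camera it gives the pose at the moment of the call.
- env.close_job(): hands the job in; it is judged then, once.
The state is a dict: "t": time; "joint_positions": joint angles; "joint_vel": joint speeds; "effort": joint torques, N m; "position": TCP position; "tool_rot": TCP orientation; "ft_force": force on the tool from outside, world axes, zero at the start; "wrist_torque": the same for the moment, N m; "grip_width": finger opening in mm; "finger_force": force on a finger pad.
Only numpy, scipy, OpenCV 4.12 (cv2) and the standard library are available. Lean on these libraries where they do the work, as an engineer would, in place of code of your own. Each camera call takes 0.05 s, during which the arm holds its last target. There are 200 camera calls.

## Task

Put the wide clay scraper back in its empty dock. First lean it on the sloping rest, flat back against the slope, blade edge down on the toe and handle up, and let go, so that you can take it again by the front and back of its handle; then push it upright, blade down, into the empty dock past the spring leaf until the handle's shoulder is fully home on the dock's rails, and let go. Leave the narrow scraper seated in its dock, the white pot standing and the capped jar standing where they are.

Things in the scene. Friction and masses are not known exactly. Their poses are not given: they have to be found in the camera images.
- scraper: Wide clay scraper, about 0.16 kg, 64 mm wide, 110 long: steel blade 4 mm thick showing 70 mm, brown wooden handle 40 mm long, 22 thick. Blade flush with the handle's flat back; starts lying on that back. Origin: on the back, mid length and width. x from blade to handle (edge x=-55, shoulder +15, handle end +55 mm), y along the width, z out through the handle's front. Balances near x=0.
- scraper_handle (a point): Centre of the wide scraper's handle (x=35, y=0, z=11 mm of the scraper).
- scraper_shoulder (a point): Middle of the blade's thickness where it enters the wide scraper's handle (x=15, y=0, z=2 mm of the scraper).
- rest: Fixed pale wooden sloping rest, base 110 x 76 mm. A plank 46 mm wide, 8 thick rises 48 degrees from level towards its +x, 66 mm long from the toe ledge, open underneath beyond, so a leaning scraper's handle overhangs it. The ledge stands 12 mm out of the slope and stops the blade's edge. Origin: underside, z up; toe line (corner of slope and ledge) at x=-35, z=16 mm.
- rest_lie (a point): Where the scraper's origin comes to be when it leans properly on the rest: on the slope's surface, 55 mm up from the toe line, middle of the width (x=1.8, y=0, z=56.9 mm of the rest).
- dock: Fixed pale wooden dock, empty, the longer of two: two rails 84 mm long, 14 thick, 80 high, an 8 mm slot between them, flared to 16 mm over its top 4 mm, 72 mm long between end walls, floor at 8 mm. Base 80 x 96 mm. Origin: underside, below the slot's middle; x across the slot, y along it (the blade's width), z up. Either face of the scraper may face either rail.
- dock_seat (a point): Middle of the slot at the rail tops of the empty dock, 80 mm up; the shoulder point comes here. A sprung steel leaf 30 mm wide in the -x rail reaches 1 mm past the slot's middle 22 mm down, ramped from 6 mm down; it yields to -x with 3 N plus 1 N per mm. Pushing the blade past takes about 5 to 12 N; its drag then holds the scraper up, so it does not sink home by itself.
- narrow_dock: Fixed dock of the same make but only 60 mm long (slot 48 mm), holding the narrow scraper. Origin and axes as for the other dock. Which of the two stands where varies.
- narrow_scraper: Narrow scraper, 40 mm wide, 110 mm tall, standing blade down in the narrow dock, its top about 120 mm above the table. Origin: middle of its blade edge; z up. Leave it.
- pinch_pot: Small white bisque pot, 68 mm across, 62 mm high, standing on the table. Origin: centre of its underside. Leave it.
- slip_jar: Capped jar 58 mm across and 85 mm high. Origin: centre of its underside. Leave it.
Mind the look-alikes: they are no part of the job. What is shaped like the narrow_dock but red is not meant.

How it is judged (in metres and radians):
On the way:
1. the wide scraper leans on the sloping rest, flat back on the slope, edge at the toe, handle up, let go and still (distance between scraper and rest_lie below 0.022 m and angle between scraper's own x axis and vertical between 0.6 and 0.87 rad and height (world z) of scraper_handle above 0.065 m and contact force between scraper and the fingers below 0.1 N and linear speed of scraper below 0.02 m/s), for 0.2 s.
At the end, for the whole second after the job is handed in: Wide scraper blade down in the empty dock: shoulder within 3 mm of the rail tops and 9 mm of the seat middle, upright within 0.1 rad, along the slot within 0.12 rad, let go, still; narrow scraper upright in its dock (within 20 mm); pot and jar upright (z of scraper_shoulder in the frame of dock between 0.077 and 0.083 m and horizontal distance between scraper_shoulder and dock_seat below 0.009 m and angle between scraper's own x axis and vertical below 0.1 rad and angle between the y axis of scraper and the y axis of dock, either way round below 0.12 rad and height (world z) of scraper_handle above 0.09 m and linear speed of scraper below 0.02 m/s and contact force between scraper and the fingers below 0.1 N and distance between narrow_scraper and narrow_dock below 0.02 m and angle between narrow_scraper's own z axis and vertical below 0.12 rad and angle between each of pinch_pot, slip_jar's own z axis and vertical below 0.15 rad); the robot touches nothing.
It fails at once if the narrow scraper is moved by more than 15 mm (distance of narrow_scraper from where it was at the start of the episode above 0.015 m).
It fails at once if the white pot is moved by more than 30 mm (distance of pinch_pot from where it was at the start of the episode above 0.03 m).
It fails at once if the capped jar is moved by more than 30 mm (distance of slip_jar from where it was at the start of the episode above 0.03 m).
It also fails if it takes over 66 s, if anything falls off the work surface, if the arm or the gripper's body presses on something with over 40 N, if the wrist force passes 120 N, or if a joint passes its speed limit or range.

## Working session

There is one attempt and no reset: what is moved stays moved. The work goes in short steps, Python scripts to look and compute and a tool call to move; the robot and the scene stay as the last step left them, time stands still between calls to the robot, and variables do not carry over. Pictures are saved under pics/ and viewed, at most 10 in all, crops included, and the job is handed in when it is done.

Besides the shell and the picture viewer there is one more tool, called after ">>>" by a JSON object that holds its "method" and its "body", one argument or row to a line. jog_arm: Moves the arm, as the interface text tells. Its arguments: {"type":"object","properties":{"moves":{"type":"string"},"fingers":{"type":"number"}},"required":["moves"]}

```bash
mkdir -p pics; ls; cat > h.py <<'E'
import numpy as np, cv2
from cell import env
def cal(n):
    c=env.get_calibration(n); return np.array(c["mtx"],float),np.array(c["R"],float),np.array(c["t"],float).ravel()
def ray(c,u,v):
    K,R,t=c; d=R.T@np.linalg.inv(K)@np.array([u,v,1.]); return -R.T@t,d
def plane(c,u,v,z):
    o,d=ray(c,u,v); return o+d*(z-o[2])/d[2]
def proj(c,X):
    K,R,t=c; p=K@(R@np.asarray(X,float)+t); return p[:2]/p[2]
def save(n,name):
    im=env.get_image(n); cv2.imwrite(f"pics/{name}.png",im[:,:,::-1]); return im
E
python3 - <<'E'
from h import *
for n in ("scene","top"):
    c=cal(n); print(n,np.round(c[0],1).tolist(),np.round(-c[1].T@c[2],1),np.round(c[1],3).tolist())
a=save("scene","s0");b=save("top","t0")
s=env.state();print(s)
E
```

```text
pics
scene [[400.6, 0.0, 273.0], [0.0, 400.6, 206.9], [0.0, 0.0, 1.0]] [1248.9 -254.1  589.6] [[0.376, 0.926, 0.001], [0.547, -0.221, -0.808], [-0.748, 0.305, -0.59]]
top [[498.6, 0.0, 289.5], [0.0, 498.6, 211.1], [0.0, 0.0, 1.0]] [ 516.8  -12.5 1246.1] [[-0.004, -1.0, 0.009], [-0.999, 0.004, -0.054], [0.054, -0.009, -0.999]]
{'t': 0.1, 'joint_positions': array([ 1.16297482e+00,  2.60629065e-01, -1.39263706e-01,  1.17271007e+00,
       -1.70377353e-05,  1.57081386e+00]), 'joint_vel': array([-0.00191037, -0.00162114,  0.00109937, -0.00045499, -0.00137393,
       -0.0012962 ]), 'effort': array([-2.10869352e-04, -4.06507587e+01,  2.54526901e+01,  1.00573085e-02,
       -2.39298458e-06,  1.91861528e-05]), 'position': array([207.97604283, 481.36364041, 230.53357115]), 'tool_rot': array([-1.74560468e-04,  2.02509097e-01,  9.79279965e-01, -8.86272583e-04]), 'ft_force': array([-0.27582508,  0.08253968,  0.0772302 ]), 'wrist_torque': array([0.00249685, 0.01637477, 0.01932658]), 'finger_force': 0.0, 'grip_width': 85.28249672809022}
```

View pics/s0.png

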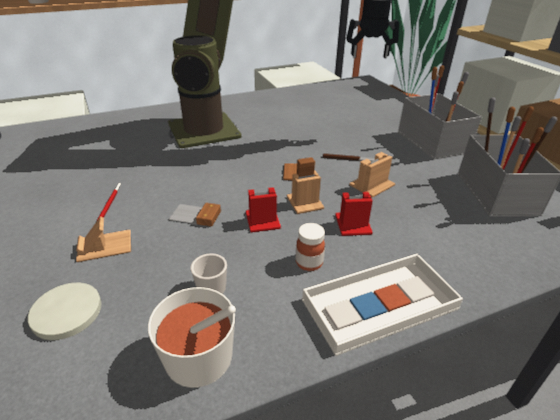

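View pics/t0.png

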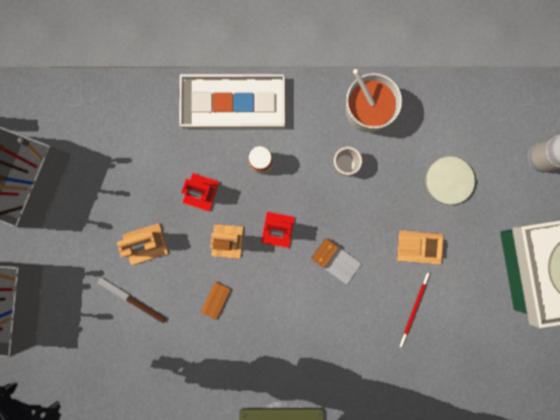

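Top view: wide scraper at (336,260), with its handle at (325,252) and blade at (345,266). The rest is at (420,247), jar at (260,158) and pot at (347,160). 

Dock candidates are pale (143,243), pale holding the narrow scraper (227,241), and red (200,190) and (278,230). The pale, longer, empty one at (143,243) fits the description. I'll confirm it in enlarged crops.

```bash
python3 - <<'E'
from h import *
a=cv2.imread("pics/s0.png");b=cv2.imread("pics/t0.png")
def cr(i,u,v,w=33,h=37): return cv2.resize(i[v-h:v+h,u-w:u+w],(264,296),interpolation=cv2.INTER_CUBIC)
m=np.vstack([np.hstack([cr(b,143,243),cr(b,336,260),cr(b,420,247)]),np.hstack([cr(a,373,172),cr(a,197,213),cr(a,103,225)])])
cv2.imwrite("pics/m0.png",m)
c=cal("top")
hsv=cv2.cvtColor(b,cv2.COLOR_BGR2HSV)
for n,u,v in [("dock",143,243),("ndock",227,241),("rest",420,247)]:
    mk=cv2.inRange(hsv,(8,60,90),(25,255,255)); r=np.zeros_like(mk); r[v-32:v+32,u-33:u+33]=1; mk*=r
    cs=max(cv2.findContours(mk,0,2)[0],key=cv2.contourArea); q=cv2.minAreaRect(cs); 
    print(n,np.round(q[0],1),np.round(q[1],1),round(q[2],1),[np.round(plane(c,*p,10)[:2]).tolist() for p in cv2.boxPoints(q)])
for n,u,v,z in [("scr h",325,252,22),("blade",345,266,4),("pot",347,160,62),("jar",260,158,85)]: print(n,np.round(plane(c,u,v,z)))
E
```

```text
dock [141.5 244.7] [33.6 47.7] 72.9 [[525.0, 410.0], [559.0, 299.0], [480.0, 273.0], [446.0, 385.0]]
ndock [226.1 240.7] [32.3 33.5] 4.8 [[473.0, 176.0], [556.0, 170.0], [549.0, 90.0], [466.0, 97.0]]
rest [420.1 246.8] [46.2 31.6] 4.8 [[460.0, -286.0], [538.0, -294.0], [528.0, -408.0], [450.0, -400.0]]
scr h [ 482. -110.   22.]
blade [ 447. -161.    4.]
pot [ 703. -161.   62.]
jar [705.  46.  85.]
```

View pics/m0.png

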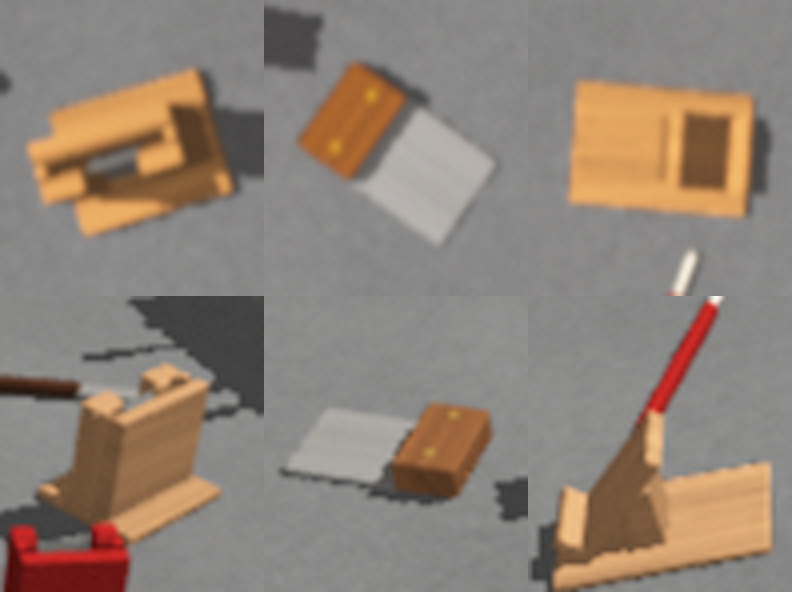

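Dock confirmed: it is pale, empty and longer, with its notched (leaf) rail on the world −x side. The rest's toe is towards world −y, and it rises towards +y. Next I'll compute the scraper's pose.

```bash
python3 - <<'E'
from h import *
c=cal("top")
e=[plane(c,*p,4)[:2] for p in [(361,264.25),(347.5,283.75)]]
k=[plane(c,*p,22)[:2] for p in [(325.5,238.5),(311.75,258.75)]]
E,Kk=np.mean(e,0),np.mean(k,0)
print(np.round(e),np.linalg.norm(e[0]-e[1]),np.round(k),np.linalg.norm(k[0]-k[1]),"len",np.linalg.norm(Kk-E),"ax",np.degrees(np.arctan2(*(Kk-E)[::-1])),"mid",(E+Kk)/2)
w=cal("wrist");s=env.state()
print("wristcam",w[0].round(1).tolist(),(-w[1].T@w[2]).round(1),w[1].round(2).tolist(),s["position"])
E
```

```text
[[ 451. -201.]
 [ 403. -167.]] 58.82326204257217 [[ 515. -112.]
 [ 466.  -78.]] 59.954604795790466 len 109.50113490827351 ax 54.51830415980161 mid [ 458.90184901 -139.14215565]
wristcam [[363.4, 0.0, 277.4], [0.0, 363.4, 207.5], [0.0, 0.0, 1.0]] [142.3 509.4 373.4] [[0.4, 0.92, -0.0], [0.88, -0.38, 0.28], [0.25, -0.11, -0.96]] [207.97604283 481.36364041 230.53357115]
```

>>> {"method": "jog_arm", "body": {
  "moves": "262 -606 0 0 0 -1.764;262 -606 0 0 0 -1.764;262 -606 0 0 0 -1.764;262 -606 0 0 0 -1.764;262 -606 0 0 0 -1.764;262 -606 0 0 0 -1.764;262 -606 0 0 0 -1.764;262 -606 0 0 0 -1.764;262 -606 0 0 0 -1.764;262 -606 0 0 0 -1.764;262 -606 0 0 0 -1.764;262 -606 0 0 0 -1.764;262 -606 0 0 0 -1.764;262 -606 0 0 0 -1.764;262 -606 0 0 0 -1.764;262 -606 0 0 0 -1.764;262 -606 0 0 0 -1.764;262 -606 0 0 0 -1.764"
}}

```text
t: 1.9
position: [469.6, -122.6, 231.4]
tool_rot: [-0.0, 0.884, 0.467, -0.0]
ft_force: [-0.3, -0.3, 1.2]
grip_width: 85.3
finger_force: 0.0
```

View wrist.

```bash
python3 - <<'E'
from h import *
import pickle
c=cal("wrist"); im=save("wrist","w1"); pickle.dump(c,open("w1.pkl","wb"))
print((-c[1].T@c[2]).round(1)); b=im[:,:,::-1].copy()
hsv=cv2.cvtColor(b,cv2.COLOR_BGR2HSV)
mk=cv2.inRange(hsv,(5,110,60),(18,255,255))
for q in sorted(cv2.findContours(mk,0,2)[0],key=cv2.contourArea)[-3:]:
    r=cv2.minAreaRect(q); print(cv2.contourArea(q),np.round(cv2.boxPoints(r)).tolist())
print([np.round(proj(c,p)).tolist() for p in [(451,-201,4),(403,-167,4),(515,-112,22),(466,-78,22)]])
E
```

```text
[507.6 -64.8 374.3]
185.5 [[-0.0, 0.0], [48.0, 0.0], [48.0, 8.0], [0.0, 8.0]]
1444.0 [[355.0, 296.0], [385.0, 281.0], [421.0, 354.0], [391.0, 369.0]]
2572.5 [[246.0, 177.0], [247.0, 136.0], [312.0, 137.0], [311.0, 179.0]]
[[305.0, 241.0], [251.0, 240.0], [312.0, 141.0], [249.0, 141.0]]
```

View pics/w1.png

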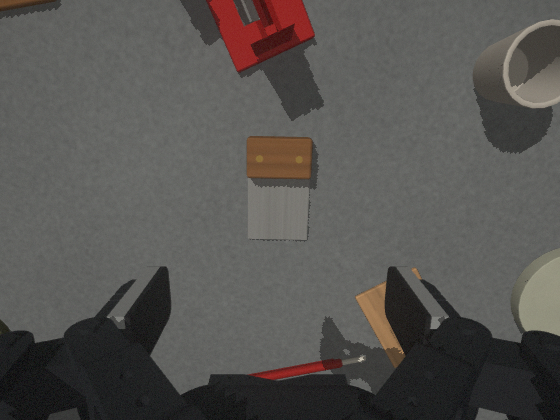

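Wrist view: handle top at (247–312, 137–178) with bolts at (260,159) and (299,160), and blade edge from (248,240) to (307,240). The red dock is at (265,30).

```bash
python3 - <<'E'
from h import *
import pickle
c=pickle.load(open("w1.pkl","rb"))
P=lambda u,v,z: plane(c,u,v,z)[:2]
b=[P(260,159,22),P(299,159.5,22)]; e=[P(248,240,4),P(308,240,4)]
sh=[P(248,178,22),P(311,179,22)]; top=[P(247.5,137,0),P(312,137.5,0)]
print("width edge",np.linalg.norm(e[0]-e[1]),"sh",np.linalg.norm(sh[0]-sh[1]),"top",np.linalg.norm(top[0]-top[1]))
B,E,S,T=[np.mean(q,0) for q in (b,e,sh,top)]
print("edge-bolt(90)",np.linalg.norm(B-E),"edge-shoulder(70)",np.linalg.norm(S-E),"edge-end(110)",np.linalg.norm(T-E))
print("E",E,"S",S,"B",B,"T",T)
d=T-E; print("yaw",np.degrees(np.arctan2(d[1],d[0])), [np.degrees(np.arctan2(*(q[0]-q[1])[::-1]))-90 for q in (e,sh,top)])
# rest prelim orientation of rest corner visible
E
```

```text
width edge 65.27805430762358 sh 62.126215513978096 top 65.4856538066715
edge-bolt(90) 90.71846342740561 edge-shoulder(70) 71.70163150437341 edge-end(110) 109.84291536289827
E [ 427.5244211 -183.2679952] S [ 469.10559196 -124.85455334] B [ 479.79268499 -109.12038434] T [490.85451675 -93.51965238]
yaw 54.791644006245384 [np.float64(55.70058329314489), np.float64(54.77440341942082), np.float64(55.26061335519083)]
```

Measured lengths (width 65, edge–bolt 90.7, edge–end 109.8) match the given sizes. I'll tilt the tool 24° toward the blade, come above the handle and check.

>>> {"method": "jog_arm", "body": {
  "moves": "7 11 -60 -0.115 0.08 -0.012;7 11 -110 -0.23 0.16 -0.012;7 11 -151 -0.343 0.24 -0.012;7 11 -151 -0.343 0.24 -0.012;7 11 -151 -0.343 0.24 -0.012;7 11 -151 -0.343 0.24 -0.012;7 11 -151 -0.343 0.24 -0.012"
}}

```text
t: 2.65
position: [479.0, -113.8, 84.7]
tool_rot: [0.097, 0.869, 0.45, -0.181]
ft_force: [-0.7, -0.1, 0.1]
grip_width: 85.2
finger_force: 0.0
```

>>> {"method": "jog_arm", "body": {
  "moves": "0 0 -30 0 0 0;0 0 -55 0 0 0;0 0 -70 0 0 0;0 0 -72 0 0 0;0 0 -72 0 0 0;0 0 -72 0 0 0"
}}

```text
t: 3.25
position: [478.7, -113.5, 10.8]
tool_rot: [0.096, 0.869, 0.45, -0.183]
ft_force: [1.0, 1.3, -0.3]
grip_width: 85.4
finger_force: 0.0
```

```bash
python3 - <<'E'
from h import *
s=env.state(); print(s["position"].round(1),s["tool_rot"].round(3),s["ft_force"].round(1))
E
```

```text
[ 478.7 -113.5   10.8] [ 0.096  0.869  0.45  -0.183] [ 1.   1.3 -0.3]
```

>>> {"method": "jog_arm", "body": {
  "moves": "0 0 -3 0 0 0;0 0 -3 0 0 0;0 0 -3 0 0 0;0 0 -3 0 0 0;0 0 -3 0 0 0;0 0 -3 0 0 0",
  "fingers": 255
}}

```text
t: 3.85
position: [478.1, -113.0, 6.4]
tool_rot: [0.096, 0.868, 0.451, -0.184]
ft_force: [0.1, 1.2, 6.1]
grip_width: 62.4
finger_force: 65.8
```

>>> {"method": "jog_arm", "body": {
  "moves": "0 0 20 0 0 0;0 0 60 0 0 0;0 0 105 0 0 0;0 0 150 0 0 0;0 0 150 0 0 0;0 0 150 0 0 0;0 0 150 0 0 0"
}}

```text
t: 4.55
position: [476.3, -112.8, 154.1]
tool_rot: [0.094, 0.868, 0.451, -0.186]
ft_force: [-0.8, 0.1, -1.9]
grip_width: 62.2
finger_force: 66.4
```

```bash
python3 - <<'E'
from h import *
w=save("wrist","w2"); b=env.get_image("top")[:,:,::-1].copy(); a=env.get_image("scene")[:,:,::-1].copy()
cv2.imwrite("pics/t1.png",b)
s=env.state(); print(s["position"].round(1),s["grip_width"],s["finger_force"])
m=np.hstack([cv2.resize(b[214:280,384:456],(396,363),interpolation=cv2.INTER_CUBIC),cv2.resize(a[180:262,60:146],(396,378),interpolation=cv2.INTER_CUBIC)[:363]])
w2=cv2.resize(w[:,:,::-1],(304,228)); m2=np.zeros((228,792,3),np.uint8); m2[:,:304]=w2; m2[:,310:614]=cv2.resize(b,(304,228))
cv2.imwrite("pics/m1.png",np.vstack([m,m2]))
E
```

```text
[ 476.  -113.   153.7] 62.722241654296575 66.3724672794342
```

View pics/m1.png

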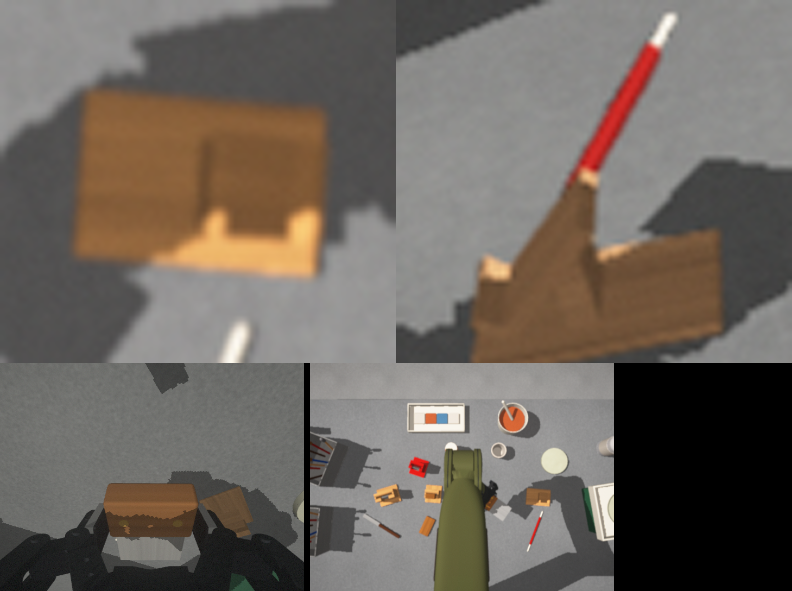

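```bash
python3 - <<'E'
from h import *
c=cal("top"); sc=cal("scene")
t=lambda x,y:(387+(x-528)/4,210+y/4)
s=lambda x,y:(70+(x-528)/4,188+(y-296)/4)
P=lambda c,p,z: plane(c,*p,z)[:2].round(1)
for n,p in [("A +x+y",t(575,80)),("B +x-y",t(750,97)),("C -x-y",t(743,214)),("D -x+y",t(570,201))]: print(n,P(c,p,0),P(c,p,8),P(c,p,16))
print("plank end top",P(c,t(671,115),65),P(c,t(666,186),65))
print("hole/ledge: patch right",P(c,t(729,116),24),P(c,t(725,188),24),"left",P(c,t(683,114),60),P(c,t(680,184),60))
print("scene A bottom",P(sc,s(770,550),0),"D top",P(sc,s(770,463),8),"A top",P(sc,s(770,545),8),"B",P(sc,s(555,590),0))
E
```

```text
A +x+y [ 535.8 -297. ] [ 535.7 -295.2] [ 535.5 -293.3]
B +x-y [ 524.7 -406.5] [ 524.7 -404. ] [ 524.6 -401.5]
C -x-y [ 451.8 -400.6] [ 452.2 -398.2] [ 452.7 -395.7]
D -x+y [ 460.4 -292.6] [ 460.8 -290.8] [ 461.1 -289. ]
plank end top [ 513.8 -338.8] [ 471.9 -335.1]
hole/ledge: patch right [ 513.  -385.8] [ 469.  -382.4] left [ 514.4 -347.4] [ 472.9 -344.8]
scene A bottom [ 537.3 -297. ] D top [ 471.5 -288.3] A top [ 542.9 -295.9] B [ 527. -405.]
```

```bash
cat >> h.py <<'E'
from scipy.spatial.transform import Rotation as Ro
def rot(q): return Ro.from_quat(q,scalar_first=True)
ux=np.array([.0906,.9959,0]); uy=np.array([-.9959,.0906,0]); uz=np.array([0,0,1.])
cr=np.array([493.8,-347.8,0])   # rest centre
a48=np.radians(48)
xs=np.cos(a48)*ux+np.sin(a48)*uz; zs=-np.sin(a48)*ux+np.cos(a48)*uz
lie=cr+1.8*ux+56.9*uz
Rl=Ro.from_matrix(np.column_stack([xs,uy,zs]))
def go(p,R,s=None):
    s=s or env.state(); Rm=rot(s["tool_rot"])
    print("shift",(p-s["position"]).round(1),"turn",(R*Rm.inv()).as_rotvec().round(3),"tgt",p.round(1))
E
cat > g1.py <<'E'
from h import *
# grasp of scraper in tool
Rs=Ro.from_euler("z",55,degrees=True); Os=np.array([459.2,-138.4,0])
Rg=rot([.096,.868,.451,-.184]); pg=np.array([478.1,-113.0,6.4])
rel=Rs.inv()*Rg; off=Rs.inv().apply(pg-Os)
def tcp(O,R): return O+R.apply(off), R*rel
E
python3 - <<'E'
from g1 import *
print("off",off)
for h in (50,3):
    O=lie+4*xs+h*zs; p,R=tcp(O,Rl); go(p,R); print("toolz",R.apply([0,0,1]).round(2))
E
```

```text
off [31.64705657 -0.91313215  6.4       ]
shift [  17.2 -251.1  -32.6] turn [ 0.796 -0.297  0.488] tgt [ 493.2 -364.1  121.1]
toolz [ 0.04  0.41 -0.91]
shift [  20.4 -216.3  -64.1] turn [ 0.796 -0.297  0.488] tgt [ 496.4 -329.3   89.7]
toolz [ 0.04  0.41 -0.91]
```

>>> {"method": "jog_arm", "body": {
  "moves": "3 -45 20 0.116 -0.043 0.07;6 -90 20 0.23 -0.085 0.14;9 -135 20 0.34 -0.128 0.21;12 -180 20 0.456 -0.17 0.28;15 -220 10 0.57 -0.213 0.35;17 -251 0 0.684 -0.255 0.42;17 -251 -20 0.796 -0.297 0.488;17 -251 -33 0.796 -0.297 0.488;17 -251 -33 0.796 -0.297 0.488;17 -251 -33 0.796 -0.297 0.488;17 -251 -33 0.796 -0.297 0.488"
}}

```text
t: 5.8
position: [495.2, -362.5, 124.3]
tool_rot: [-0.139, 0.722, 0.659, 0.155]
ft_force: [0.1, 0.2, -1.4]
grip_width: 62.3
finger_force: 66.4
```

```bash
python3 - <<'E'
from g1 import *
for h in (50,3):
    p,R=tcp(lie+4*xs+h*zs,Rl); go(p,R)
a=env.get_image("scene")[:,:,::-1]; t=env.get_image("top")[:,:,::-1]; w=env.get_image("wrist")[:,:,::-1]
cv2.imwrite("pics/m2.png",np.vstack([np.hstack([cv2.resize(a[150:270,40:200],(400,300)),cv2.resize(t[195:300,370:510],(400,300))]),np.hstack([cv2.resize(w,(400,300)),cv2.resize(a,(400,300))])]))
E
```

```text
shift [-2.  -1.5 -3.1] turn [ 0.     0.004 -0.   ] tgt [ 493.2 -364.1  121.1]
shift [  1.2  33.2 -34.6] turn [ 0.     0.004 -0.   ] tgt [ 496.4 -329.3   89.7]
```

View pics/m2.png

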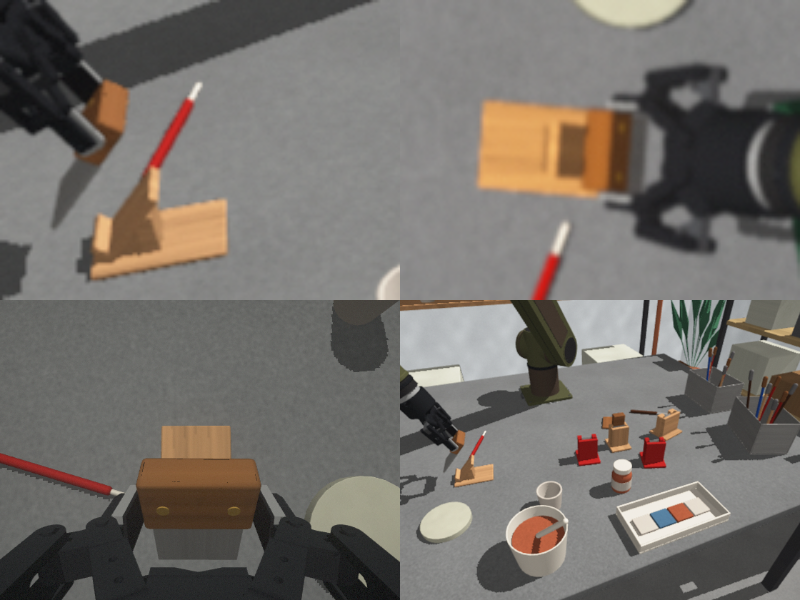

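The pictures show the scraper tilted parallel to the slope, handle up, above the rest. In the top view it lines up with the plank. I'll descend along the slope normal.

>>> {"method": "jog_arm", "body": {
  "moves": "-0.5 11 -12 0 0.004 0;0.5 22 -23 0 0.004 0;1 30 -31 0 0.004 0;1 32 -33 0 0.004 0;1 32 -33 0 0.004 0;1 32 -33 0 0.004 0"
}}

```text
t: 6.55
position: [495.6, -332.6, 89.9]
tool_rot: [-0.141, 0.723, 0.658, 0.154]
ft_force: [-0.7, 0.2, -2.1]
grip_width: 62.4
finger_force: 66.4
```

```bash
python3 - <<'E'
from g1 import *
s=env.state();O=s["position"]-(rot(s["tool_rot"])*rel.inv()).apply(off)
d=O-lie; print("slope x,y,normal",d@xs,d@uy,d@zs,s["ft_force"].round(1))
E
```

```text
slope x,y,normal 1.9274842451316212 0.5541594506155298 5.639399275516572 [-0.7  0.2 -2.1]
```

>>> {"method": "jog_arm", "body": {
  "moves": "0 2.5 -1.5 0 0 0;0.5 4.4 -2.6 0 0 0;0.5 4.4 -2.6 0 0 0;0.5 4.4 -2.6 0 0 0;0.5 4.4 -2.6 0 0 0"
}}

```text
t: 7.05
position: [495.8, -329.6, 87.9]
tool_rot: [-0.14, 0.724, 0.658, 0.153]
ft_force: [-1.4, -5.2, 5.2]
grip_width: 62.4
finger_force: 67.3
```

```bash
python3 - <<'E'
from g1 import *
s=env.state();O=s["position"]-(rot(s["tool_rot"])*rel.inv()).apply(off)
d=O-lie; print("slope x,y,normal",d@xs,d@uy,d@zs,s["ft_force"].round(1))
E
```

```text
slope x,y,normal 2.391846201244023 0.6159983352739064 2.1262079727142047 [-1.4 -5.2  5.2]
```

Contact with the slope, with the force along its normal, so I'll release.

>>> {"method": "jog_arm", "body": {
  "moves": "0 0 0 0 0 0;0 0 0 0 0 0;0 0 0 0 0 0;0 0 0 0 0 0;0 0 0 0 0 0;0 0 0 0 0 0",
  "fingers": 0
}}

```text
t: 7.65
position: [495.7, -327.5, 86.6]
tool_rot: [-0.142, 0.723, 0.658, 0.154]
ft_force: [0.4, -0.1, 0.6]
grip_width: 85.3
finger_force: 0.0
```

>>> {"method": "jog_arm", "body": {
  "moves": "-1 -15 13 0 0 0;-3 -40 36 0 0 0;-5 -70 63 0 0 0;-6 -90 90 0 0 0;-6 -90 120 0 0 0;-6 -90 130 0 0 0;-6 -90 130 0 0 0"
}}

```text
t: 8.35
position: [490.3, -418.2, 218.0]
tool_rot: [-0.14, 0.723, 0.658, 0.154]
ft_force: [0.2, 0.1, 0.3]
grip_width: 85.6
finger_force: 0.0
```

```bash
python3 - <<'E'
from h import *
import pickle
c=cal("wrist")
a=env.get_image("scene")[:,:,::-1]; t=env.get_image("top")[:,:,::-1]; w=env.get_image("wrist")[:,:,::-1]
cv2.imwrite("pics/s3.png",a);cv2.imwrite("pics/t3.png",t);cv2.imwrite("pics/w3.png",w)
cv2.imwrite("pics/m3.png",np.hstack([cv2.resize(a[180:270,60:150],(390,390),interpolation=2),cv2.resize(t[205:285,375:455],(390,390),interpolation=2)]))
T=cal("top")
for n,X in [("lie",lie),("handle ctr front",lie+35*xs+22*zs),("hend",lie+55*xs+22*zs),("edge+",lie-55*xs+32*uy+4*zs),("edge-",lie-55*xs-32*uy+4*zs)]:
    u=proj(T,X); v=proj(cal("scene"),X); print(n,"top crop",((u-[375,205])*390/80).round(),"scene crop",((v-[60,180])*390/90).round())
E
```

```text
lie top crop [244. 205.] scene crop [168. 193.]
handle ctr front top crop [253. 205.] scene crop [162. 124.]
hend top crop [233. 203.] scene crop [184.  94.]
edge+ top crop [296. 274.] scene crop [107. 228.]
edge- top crop [305. 147.] scene crop [ 98. 310.]
```

View pics/m3.png

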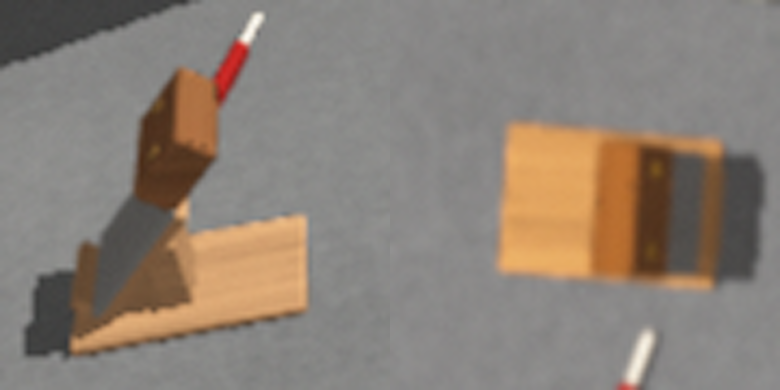

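The scraper leans on the rest with its handle up. Bolts: scene crop (158,105) and (154,152), top crop (265,170) and (263,248). I'll triangulate them, adding the wrist view.

```bash
python3 - <<'E'
from h import *
w=cv2.imread("pics/w3.png"); C={n:cal(n) for n in("top","scene","wrist")}
hsv=cv2.cvtColor(w,cv2.COLOR_BGR2HSV)
pr=[proj(C["wrist"],lie+35*xs+22*zs+k*20*uy) for k in(-1,1)]; print("pred bolts wrist",np.round(pr))
x0,y0=(np.min(pr,0)-45).astype(int); x1,y1=(np.max(pr,0)+45).astype(int)
mk=cv2.inRange(hsv,(19,90,60),(32,255,255)); r=np.zeros_like(mk); r[max(y0,0):y1,max(x0,0):x1]=1
n,_,st,ce=cv2.connectedComponentsWithStats(mk*r); B=[(st[i,4],ce[i].round(1).tolist()) for i in range(1,n) if st[i,4]>4]; print(B)
mk2=cv2.inRange(hsv,(4,100,30),(19,255,255))*r
q=max(cv2.findContours(mk2,0,2)[0],key=cv2.contourArea); print("handle",cv2.boxPoints(cv2.minAreaRect(q)).round().tolist())
print("pred front-end edge",[proj(C["wrist"],lie+55*xs+22*zs+k*32*uy).round() for k in(-1,1)],"front shoulder",[proj(C["wrist"],lie+15*xs+22*zs+k*32*uy).round() for k in(-1,1)])
def tri(obs):
    A=[];b=[]
    for n,u in obs:
        o,d=ray(C[n],*u); d/=np.linalg.norm(d); M=np.eye(3)-np.outer(d,d); A.append(M); b.append(M@o)
    X=np.linalg.lstsq(np.vstack(A),np.hstack(b),rcond=None)[0]
    return X,[ (proj(C[n],X)-u).round(1).tolist() for n,u in obs]
t=lambda x,y:np.array([375,205])+np.array([x,y])*80/390
s=lambda x,y:np.array([60,180])+np.array([x,y])*90/390
for tp,sp in [((265,170),(154,152)),((263,248),(158,105))]:
    X,e=tri([("top",t(*tp)),("scene",s(*sp))]); print(X.round(1),e,"xs,y,zs",[(round(float((X-lie)@v),1)) for v in(xs,uy,zs)])
E
```

```text
pred bolts wrist [[303. 166.]
 [252. 166.]]
[(np.int32(42), [249.5, 170.4]), (np.int32(35), [298.7, 170.3])]
handle [[233.0, 135.0], [315.0, 135.0], [315.0, 210.0], [233.0, 210.0]]
pred front-end edge [array([320., 143.]), array([234., 144.])] front shoulder [array([317., 187.]), array([238., 187.])]
[ 511.3 -345.    94.5] [[-0.4, -0.0], [-0.5, -0.0]] xs,y,zs [29.7, -17.2, 23.2]
[ 474.6 -341.9   96.4] [[-0.8, -0.1], [-0.9, -0.0]] xs,y,zs [30.9, 19.6, 24.7]
```

```bash
python3 - <<'E'
from h import *
C={n:cal(n) for n in("top","scene","wrist")}
def tri(obs):
    A=[];b=[]
    for n,u in obs:
        o,d=ray(C[n],*u); d/=np.linalg.norm(d); M=np.eye(3)-np.outer(d,d); A.append(M); b.append(M@o)
    X=np.linalg.lstsq(np.vstack(A),np.hstack(b),rcond=None)[0]
    return X,[ (proj(C[n],X)-u).round(1).tolist() for n,u in obs]
t=lambda x,y:np.array([375,205])+np.array([x,y])*80/390
s=lambda x,y:np.array([60,180])+np.array([x,y])*90/390
for tp,sp,w in [((265,170),(154,152),(298.7,170.3)),((263,248),(158,105),(249.5,170.4))]:
    for o in ([("top",t(*tp)),("scene",s(*sp)),("wrist",w)],[("top",t(*tp)),("wrist",w)],[("scene",s(*sp)),("wrist",w)]):
        X,e=tri(o); print(X.round(1),e,"xs,y,zs",[(round(float((X-lie)@v),1)) for v in(xs,uy,zs)])
st=env.state(); print(st["joint_positions"].round(3),st["position"].round(1))
for sg in(1,-1):
    R=Ro.from_matrix(np.column_stack([sg*uy,-sg*zs,-xs]))
    for k in (20,80): p=lie+k*xs+11*zs; go(p,R)
E
```

```text
[ 511.4 -344.4   95. ] [[-0.6, -0.0], [-0.3, -0.3], [0.5, 1.3]] xs,y,zs [30.5, -17.2, 23.1]
[ 511.  -344.4   99.5] [[-0.0, 0.1], [0.4, 0.0]] xs,y,zs [33.7, -16.8, 26.2]
[ 511.3 -343.6   94.3] [[0.2, -0.1], [0.2, 0.6]] xs,y,zs [30.4, -17.0, 22.1]
[ 473.8 -341.3   96.6] [[-1.0, 0.3], [-0.7, -0.4], [1.7, 1.4]] xs,y,zs [31.4, 20.5, 24.5]
[ 473.9 -341.8  103.2] [[0.0, 0.4], [1.1, -0.1]] xs,y,zs [36.0, 20.4, 29.2]
[ 472.6 -340.1   94.7] [[0.2, -0.1], [0.2, 0.5]] xs,y,zs [30.8, 21.8, 22.4]
[-0.853  0.719  0.506  1.661  0.299  0.766] [ 489.4 -416.7  215.2]
shift [   5.    75.9 -136. ] turn [-0.868  0.332  1.629] tgt [ 494.4 -340.8   79.1]
shift [  8.7 115.9 -91.4] turn [-0.868  0.332  1.629] tgt [ 498.1 -300.8  123.7]
shift [   5.    75.9 -136. ] turn [-0.922 -0.173 -1.62 ] tgt [ 494.4 -340.8   79.1]
shift [  8.7 115.9 -91.4] turn [-0.922 -0.173 -1.62 ] tgt [ 498.1 -300.8  123.7]
```

The bolts put the scraper about 4 mm lower on the slope than modelled, which is well within tolerance. Now I'll turn the tool so the fingers straddle the handle's front and back.

>>> {"method": "jog_arm", "body": {
  "moves": "1 20 30 -0.067 0.026 0.125;2 40 30 -0.134 0.051 0.25;3 60 30 -0.2 0.077 0.376;4 80 30 -0.267 0.102 0.5;5 100 30 -0.334 0.128 0.627;6 120 30 -0.4 0.153 0.752;7 142 30 -0.467 0.179 0.877;9 142 30 -0.534 0.204 1.0;9 142 30 -0.6 0.23 1.128;9 142 30 -0.668 0.255 1.253;9 142 30 -0.735 0.281 1.379;9 142 30 -0.8 0.306 1.5;9 142 30 -0.868 0.332 1.629;9 142 30 -0.868 0.332 1.629;9 142 -10 -0.868 0.332 1.629;9 142 -10 -0.868 0.332 1.629;9 142 -10 -0.868 0.332 1.629",
  "fingers": 100
}}

```text
t: 10.2
position: [498.4, -276.1, 206.5]
tool_rot: [-0.017, 0.043, 0.933, -0.357]
ft_force: [0.8, 0.4, -0.0]
grip_width: 52.1
finger_force: 0.0
```

```bash
cat > g2.py <<'E'
from h import *
Os=lie-4*xs+1.7*uy+1.5*zs
R2=Ro.from_matrix(np.column_stack([uy,-zs,-xs]))
E
python3 - <<'E'
from g2 import *
s=env.state(); print(s["joint_positions"].round(3),s["grip_width"])
for k in (85,22): go(Os+k*xs+11*zs,R2)
c=cal("wrist"); w=save("wrist","w4"); 
for x,y,z in [(55,32,22),(55,-32,22),(55,32,0),(55,-32,0)]: print((x,y,z),proj(c,Os+x*xs+y*uy+z*zs).round())
E
```

```text
[-0.121  0.319 -0.346  0.879 -0.73  -0.04 ] 52.056592497040455
shift [ -2.1 -25.1 -81. ] turn [-0.003 -0.001  0.001] tgt [ 496.3 -301.1  125.5]
shift [  -5.9  -67.1 -127.9] turn [-0.003 -0.001  0.001] tgt [ 492.5 -343.1   78.6]
(55, 32, 22) [313. 163.]
(55, -32, 22) [311. 249.]
(55, 32, 0) [345. 163.]
(55, -32, 0) [340. 249.]
```

View pics/w4.png

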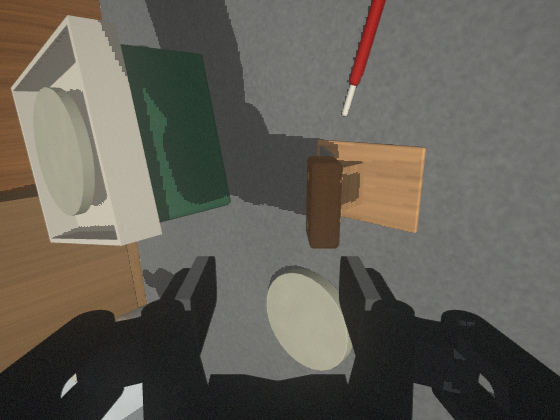

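The wrist view shows the handle end at (307–340, 156–247), about 4 px left of and 3 px above my prediction. That means roughly +2 mm along both the rest's y and the slope normal, so I'll correct by that and approach.

>>> {"method": "jog_arm", "body": {
  "moves": "-2 -13 -40 -0.003 0 0;-4 -26 -80 -0.003 0 0;-4 -26 -80 -0.003 0 0;-4 -26 -80 -0.003 0 0;-4 -26 -80 -0.003 0 0"
}}

```text
t: 10.75
position: [496.8, -302.0, 129.3]
tool_rot: [-0.014, 0.043, 0.932, -0.359]
ft_force: [-0.2, 0.1, -0.4]
grip_width: 51.5
finger_force: 0.0
```

```bash
sed -i 's/^Os=.*/Os=lie-4*xs+3.7*uy+3.5*zs/' g2.py; python3 - <<'E'
from g2 import *
for k in (85,22): go(Os+k*xs+11*zs,R2)
c=cal("wrist"); w=env.get_image("wrist")[:,:,::-1]
hsv=cv2.cvtColor(w,cv2.COLOR_BGR2HSV); mk=cv2.inRange(hsv,(3,100,20),(18,255,110))
P=[proj(c,Os+x*xs+y*uy+z*zs) for x,y,z in [(55,32,22),(55,-32,22),(55,32,0),(55,-32,0)]]; print(np.round(P).tolist())
for q in sorted(cv2.findContours(mk,0,2)[0],key=cv2.contourArea)[-2:]: print(cv2.contourArea(q),cv2.boundingRect(q),cv2.boxPoints(cv2.minAreaRect(q)).round().tolist())
E
```

```text
shift [-2.6 -0.4 -2.5] turn [ 0.002  0.005 -0.001] tgt [ 494.2 -302.4  126.8]
shift [ -6.4 -42.4 -49.3] turn [ 0.002  0.005 -0.001] tgt [ 490.4 -344.4   80. ]
[[258.0, 181.0], [260.0, 298.0], [303.0, 181.0], [301.0, 297.0]]
141.5 (289, 152, 53, 9) [[289.0, 159.0], [289.0, 152.0], [341.0, 154.0], [341.0, 162.0]]
6883.0 (260, 164, 126, 136) [[259.0, 165.0], [384.0, 162.0], [387.0, 297.0], [262.0, 299.0]]
```

Prediction now matches (left edge 260, bottom 299). Advancing along the handle.

>>> {"method": "jog_arm", "body": {
  "moves": "-3 -10 -12 0 0.005 0;-4 -22 -26 0 0.005 0;-5 -34 -39 0 0.005 0;-6 -42 -49 0 0.005 0;-6 -42 -49 0 0.005 0;-6 -42 -49 0 0.005 0"
}}

```text
t: 11.4
position: [489.8, -343.7, 79.1]
tool_rot: [-0.017, 0.042, 0.932, -0.359]
ft_force: [-0.0, 0.2, -0.3]
grip_width: 52.1
finger_force: 0.0
```

```bash
python3 - <<'E'
from g2 import *
go(Os+22*xs+11*zs,R2); s=env.state(); d=s["position"]-Os; print("tcp in scraper",d@xs,d@uy,d@zs,s["ft_force"].round(1),s["joint_positions"].round(2))
E
```

```text
shift [ 0.6 -0.8  0.8] turn [ 0.001 -0.002 -0.001] tgt [ 490.4 -344.4   80. ]
tcp in scraper 21.84148235072443 0.6558891782149563 9.915931406064498 [-0.   0.2 -0.3] [-0.25  0.45 -0.54  0.43 -0.72 -0.21]
```

>>> {"method": "jog_arm", "body": {
  "moves": "0 0 0 0 0 0;0 0 0 0 0 0;0 0 0 0 0 0;0 0 0 0 0 0;0 0 0 0 0 0;0 0 0 0 0 0",
  "fingers": 255
}}

```text
t: 12.0
position: [489.7, -343.7, 79.1]
tool_rot: [-0.017, 0.041, 0.932, -0.359]
ft_force: [0.3, 3.3, 7.1]
grip_width: 21.6
finger_force: 58.8
```

>>> {"method": "jog_arm", "body": {
  "moves": "-1 -12 11 0 0 0;-2 -22 30 0 0 0;-2 -22 60 0 0 0;-2 -22 100 0 0 0;-2 -22 140 0 0 0;-2 -22 140 0 0 0;-2 -22 140 0 0 0"
}}

```text
t: 12.7
position: [487.1, -365.3, 218.2]
tool_rot: [-0.017, 0.041, 0.933, -0.358]
ft_force: [-0.4, -0.8, -1.9]
grip_width: 21.1
finger_force: 59.1
```

```bash
python3 - <<'E'
from h import *
s=env.state(); print(s["joint_positions"].round(2),s["position"].round(1),s["grip_width"],s["finger_force"],rot(s["tool_rot"]).as_matrix().round(3).tolist())
# dock from t0: contour of pale pixels, and slot (dark) 
b=cv2.imread("pics/t0.png"); cv2.imwrite("pics/dk.png",np.hstack([cv2.resize(b[212:276,112:176],(390,390),interpolation=2),cv2.resize(cv2.imread("pics/s0.png")[144:204,344:404],(390,390),interpolation=2)]))
E
```

```text
[-0.29  0.29 -0.36  0.74 -0.72 -0.27] [ 487.1 -365.3  218.2] 21.11867538039461 59.06311869621277 [[-0.996, 0.065, -0.061], [0.089, 0.74, -0.666], [0.002, -0.669, -0.743]]
```

View pics/dk.png

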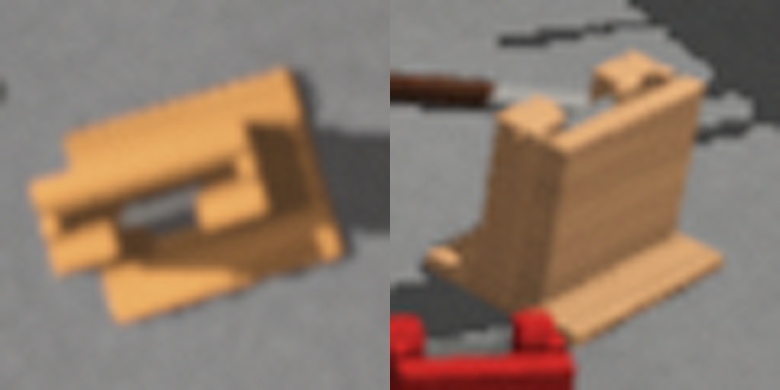

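Scraper regripped by front and back (21 mm). The dock crop shows the top corners at (30,185), (57,275), (268,212) and (245,125), with the leaf gap on the lower (world −x) rail. Computing the dock pose from both views.

```bash
python3 - <<'E'
from h import *
C={n:cal(n) for n in("top","scene")}
t=lambda x,y:np.array([112,212])+np.array([x,y])*64/390
s=lambda x,y:np.array([344,144])+np.array([x,y])*60/390
q=[plane(C["top"],*t(*p),80) for p in [(30,185),(57,275),(268,212),(245,125)]]
print(np.round(q,1).tolist(),np.mean(q,0).round(1))
for a,b in((0,3),(1,2),(0,1),(3,2)): d=q[a]-q[b]; print(np.linalg.norm(d).round(1),np.degrees(np.arctan2(d[1],d[0])).round(1))
print("scene +x rail corners z80",plane(C["scene"],*s(315,85),80).round(1),plane(C["scene"],*s(175,155),80).round(1))
cd=np.mean(q,0); ya=np.radians(106.5); dy=np.array([np.cos(ya),np.sin(ya),0]); dx=np.array([dy[1],-dy[0],0])
R=Ro.from_matrix(np.column_stack([-dy,-dx,-uz]))
go(cd+9*dx+np.array([0,0,160]),R)
E
```

```text
[[508.5, 378.9, 80.0], [474.2, 368.1, 80.0], [497.8, 288.1, 80.0], [531.1, 297.2, 80.0]] [502.9 333.1  80. ]
84.7 105.4
83.4 106.4
35.9 17.4
34.5 15.3
scene +x rail corners z80 [515.4 380.1  80. ] [541.2 297.4  80. ]
shift [ 24.4 700.9  21.8] turn [0.545 0.662 1.847] tgt [511.5 335.7 240. ]
```

>>> {"method": "jog_arm", "body": {
  "moves": "2 30 22 0.039 0.047 0.132;4 70 30 0.078 0.095 0.264;6 115 40 0.117 0.142 0.396;8 160 40 0.156 0.189 0.528;10 205 40 0.195 0.236 0.66;12 250 40 0.234 0.284 0.792;14 295 40 0.273 0.331 0.923;16 340 40 0.312 0.378 1.055;18 385 40 0.35 0.426 1.187;19 430 40 0.389 0.473 1.32;20 475 40 0.428 0.52 1.45;21 520 40 0.467 0.567 1.583;22 565 40 0.506 0.615 1.715;23 610 40 0.545 0.662 1.847;24 655 40 0.545 0.662 1.847;24 701 40 0.545 0.662 1.847;24 701 22 0.545 0.662 1.847;24 701 22 0.545 0.662 1.847;24 701 22 0.545 0.662 1.847;24 701 22 0.545 0.662 1.847"
}}

```text
t: 14.7
position: [510.5, 334.2, 239.4]
tool_rot: [0.001, 0.801, -0.599, 0.001]
ft_force: [-0.0, 0.6, -2.2]
grip_width: 21.2
finger_force: 59.6
```

```bash
cat > g3.py <<'E'
from h import *
cd=np.array([502.9,333.1,80]); ya=np.radians(106.3); dy=np.array([np.cos(ya),np.sin(ya),0]); dx=np.array([dy[1],-dy[0],0])
R3=Ro.from_matrix(np.column_stack([-dy,-dx,-uz]))
E
python3 - <<'E'
from g3 import *
s=env.state(); print(s["joint_positions"].round(2),s["grip_width"])
go(cd+9*dx+np.array([0,0,160]),R3)
go(cd+9*dx+np.array([0,0,97]),R3)
save("wrist","w5")
E
```

```text
[ 0.58  0.41  0.1   1.27 -0.   -1.28] 21.201096719473043
shift [1.  1.4 0.6] turn [ 0.002  0.    -0.003] tgt [511.5 335.6 240. ]
shift [  1.    1.4 -62.4] turn [ 0.002  0.    -0.003] tgt [511.5 335.6 177. ]
```

>>> {"method": "jog_arm", "body": {
  "moves": "1 1 -30 0.002 0 -0.003;1 1 -58 0.002 0 -0.003;1 1 -58 0.002 0 -0.003;1 1 -58 0.002 0 -0.003;1 1 -58 0.002 0 -0.003"
}}

```text
t: 15.25
position: [512.9, 336.7, 183.9]
tool_rot: [-0.002, 0.8, -0.6, 0.001]
ft_force: [-0.3, 0.2, -1.1]
grip_width: 21.3
finger_force: 59.6
```

```bash
python3 - <<'E'
from g3 import *
import pickle
go(cd+9*dx+np.array([0,0,97]),R3)
s=env.state(); c=cal("wrist"); w=env.get_image("wrist")[:,:,::-1].copy(); a=env.get_image("scene")[:,:,::-1].copy()
cv2.imwrite("pics/w6.png",w);cv2.imwrite("pics/s6.png",a);pickle.dump((c,s),open("w6.pkl","wb"))
P=[cd+i*18*dx+j*42*dy for i in(-1,1) for j in(-1,1)]+[cd+i*8*dx+j*36*dy for i in(-1,1) for j in(-1,1)]
Rt=rot(s["tool_rot"]); E=[s["position"]+Rt.apply([j*32,y,76.8]) for j in(-1,1) for y in(7,11)]
pw=[proj(c,X) for X in P];pe=[proj(c,X) for X in E]; print("dock",np.round(pw).tolist(),"edge",np.round(pe).tolist())
cw=np.mean(pw,0).astype(int); sw=100; x0=max(0,min(560-2*sw,cw[0]-sw)); y0=max(0,min(420-200,cw[1]-100)); print("crop w",x0,y0,"x4 /2.5")
A=cv2.resize(w[y0:y0+200,x0:x0+200],(600,600),interpolation=2)
for X,col in [(x,(255,0,0)) for x in pw]+[(x,(0,255,0)) for x in pe]: cv2.circle(A,tuple(((X-[x0,y0])*3).astype(int)),2,col,-1)
sc=a[110:210,350:383]; B=cv2.resize(a[90:210,340:380],(200,600),interpolation=2)
cv2.imwrite("pics/m6.png",np.hstack([A,B]))
E
```

```text
shift [-1.4 -1.  -6.9] turn [-0.003  0.004 -0.001] tgt [511.5 335.6 177. ]
dock [[318.0, 145.0], [315.0, 260.0], [265.0, 145.0], [266.0, 260.0], [303.0, 154.0], [301.0, 252.0], [280.0, 154.0], [280.0, 252.0]] edge [[286.0, 264.0], [292.0, 264.0], [286.0, 167.0], [293.0, 167.0]]
crop w 191 102 x4 /2.5
```

View pics/m6.png

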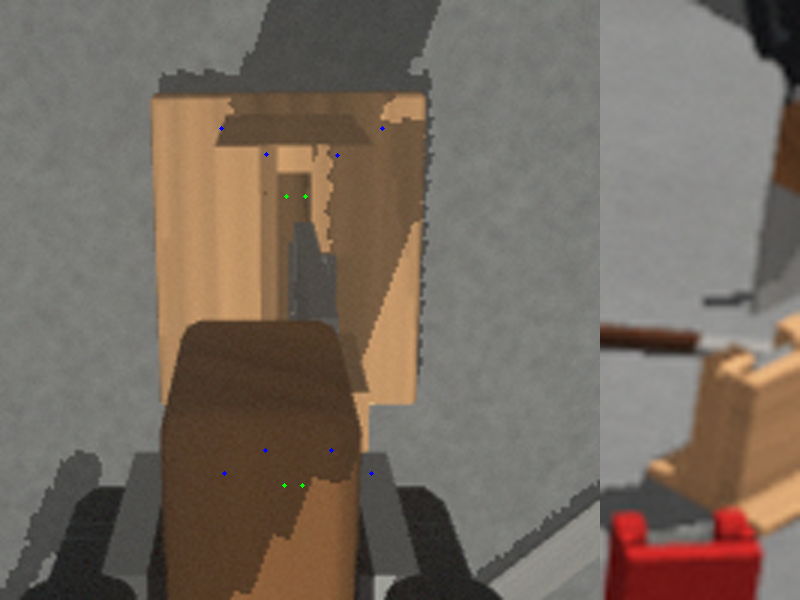

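```bash
python3 - <<'E'
from g3 import *
import pickle
c,s=pickle.load(open("w6.pkl","rb")); Rt=rot(s["tool_rot"]); p=s["position"]
cam=-c[1].T@c[2]; print("cam",cam.round(1),"tcp",p.round(1))
px=lambda x,y:(191+x/3,102+y/3)
loc=lambda X:[round(float((X-cd)@v),1) for v in(dx,dy)]
for n,q,z in [("dock L",(217,146),80),("dock R",(372,146),80),("slot L",(278,172),76),("slot R",(312,172),76),("flareL",(262,160),80),("edge L",(295,222),p[2]-76.8),("edge R",(317,222),p[2]-76.8),("should L",(190,322),p[2]-6.8),("should R",(336,322),p[2]-6.8),("hend L",(165,430),p[2]+33),("hend R",(360,430),p[2]+33),("base L",(153,95),8),("base R",(427,92),8)]:
    print(n,loc(plane(c,*px(*q),z)))
print("tcp",loc(p))
g=cv2.cvtColor(cv2.imread("pics/w6.png"),cv2.COLOR_BGR2HSV)
for v in (160,165,170,176,182,188,194,200,205):
    print(v,[f"{h}/{S}/{V}" for h,S,V in g[v,276:306]][::1] if v in(165,188,205) else "")
E
```

```text
cam [530.4 269.2 326.6] tcp [512.9 336.7 183.9]
dock L [19.1, -38.0]
dock R [-15.8, -38.0]
slot L [5.3, -31.6]
slot R [-2.5, -31.6]
flareL [9.0, -34.9]
edge L [2.2, -26.0]
edge R [-2.3, -26.0]
should L [19.1, -25.1]
should R [-1.8, -25.2]
hend L [19.1, -24.7]
hend R [-1.9, -24.7]
base L [40.5, -43.5]
base R [-38.2, -44.4]
tcp [10.6, 0.6]
160 
165 ['15/119/191', '15/120/164', '15/117/142', '16/118/136', '15/115/142', '16/117/142', '15/113/144', '15/117/124', '15/110/109', '15/108/111', '14/113/113', '15/108/111', '15/106/108', '15/115/106', '16/108/104', '14/104/96', '15/110/93', '15/113/106', '16/114/121', '14/115/184', '15/118/179', '15/119/178', '15/118/173', '15/119/173', '15/119/176', '15/118/186', '15/111/119', '15/119/118', '16/111/119', '15/113/117']
170 
176 
182 
188 ['15/120/192', '15/121/181', '15/117/140', '15/117/139', '15/117/142', '16/113/147', '16/115/144', '15/114/123', '15/111/110', '15/110/109', '15/107/110', '17/55/88', '15/30/84', '17/26/88', '20/31/75', '18/38/81', '23/27/76', '18/33/78', '18/33/78', '26/26/77', '21/33/77', '15/25/82', '18/27/93', '26/20/100', '11/25/81', '14/33/85', '14/40/82', '15/99/106', '16/112/109', '14/112/109']
194 
200 
205 ['15/123/193', '15/119/189', '15/118/141', '15/117/142', '15/115/142', '15/115/144', '15/114/145', '15/117/124', '16/120/106', '16/123/106', '15/106/108', '16/52/83', '18/31/82', '11/24/86', '19/39/72', '18/35/73', '17/32/71', '13/30/77', '17/30/76', '18/34/76', '23/26/79', '19/35/80', '18/33/78', '19/26/79', '23/27/75', '11/26/80', '21/41/81', '15/81/98', '14/109/112', '16/112/109']
```

In the wrist crop, the dock's end top runs (217,146)–(372,146) with the slot mid at u≈294. The blade edge corner is at (295–317,222), and the handle is upright. In one shared view the slot lies about 1.5 mm further to dock +x, and the blade about 2.2 mm too far to +y. I'll correct that and lower to the slot's mouth.

>>> {"method": "jog_arm", "body": {
  "moves": "2.6 -1.5 0 -0.003 0.004 0;2.6 -1.5 -12 -0.003 0.004 0;2.6 -1.5 -22 -0.003 0.004 0;2.6 -1.5 -22 -0.003 0.004 0;2.6 -1.5 -22 -0.003 0.004 0;2.6 -1.5 -22 -0.003 0.004 0;2.6 -1.5 -22 -0.003 0.004 0"
}}

```text
t: 16.05
position: [514.5, 335.0, 160.0]
tool_rot: [0.001, 0.801, -0.599, -0.0]
ft_force: [0.5, -0.4, -1.4]
grip_width: 21.3
finger_force: 59.5
```

```bash
python3 - <<'E'
from g3 import *
s=env.state(); p=s["position"]; d=p-np.array([515.5,335.2,0]); print(p.round(1),"err dx,dy",d@dx,d@dy,s["ft_force"].round(1))
print("turn",(R3*rot(s["tool_rot"]).inv()).as_rotvec().round(3))
c=cal("wrist"); w=env.get_image("wrist")[:,:,::-1].copy(); cv2.imwrite("pics/w7.png",w)
cd2=cd+1.5*dx+4.1*dy
Q=lambda a,b,z: proj(c,np.array([*(cd2+a*dx+b*dy)[:2],z])).round(1).tolist()
print("slot -dy end pred",Q(4,-36,76),Q(-4,-36,76),"outer",Q(18,-42,80),Q(-18,-42,80))
g=cv2.cvtColor(w,cv2.COLOR_BGR2HSV); u,v=map(int,Q(0,-36,76))
for r in range(v-8,v+34,6): print(r,[f"{S}/{V}" for h,S,V in g[r,u-16:u+18]])
print("u0",u-16)
E
```

```text
[514.5 335.  160. ] err dx,dy -0.9935539151892493 0.10656666293659023 [ 0.5 -0.4 -1.4]
turn [ 0.002 -0.002 -0.001]
slot -dy end pred [284.6, 168.0] [297.3, 168.0] outer [262.0, 159.4] [320.6, 159.4]
160 ['119/189', '119/190', '119/191', '122/184', '119/148', '115/140', '117/137', '115/140', '117/140', '113/145', '118/153', '121/201', '121/204', '122/202', '119/200', '119/199', '120/197', '121/192', '120/183', '115/118', '117/113', '116/114', '114/116', '113/111', '107/107', '113/104', '111/106', '108/102', '108/102', '108/104', '109/112', '117/113', '120/117', '113/115']
166 ['121/188', '118/192', '118/192', '119/188', '116/152', '118/140', '116/138', '118/138', '118/141', '114/141', '117/153', '119/203', '119/207', '122/202', '118/201', '121/198', '119/189', '115/118', '114/114', '113/113', '110/118', '114/114', '116/114', '112/112', '113/106', '109/108', '109/108', '107/105', '105/107', '111/106', '116/112', '106/115', '116/117', '118/117']
172 ['118/192', '120/193', '120/191', '119/188', '118/151', '117/139', '115/138', '119/141', '116/143', '120/140', '113/126', '112/107', '118/1
[... 972 characters left out ...]
 '120/193', '120/189', '120/189', '118/149', '117/139', '114/141', '118/141', '118/143', '115/144', '111/124', '111/108', '118/106', '110/109', '93/104', '27/85', '25/70', '20/76', '30/76', '27/75', '28/74', '33/78', '30/77', '23/78', '41/81', '90/93', '111/103', '111/101', '106/106', '120/106', '112/116', '116/117', '110/121', '116/117']
196 ['116/189', '117/189', '121/192', '120/191', '114/165', '121/139', '116/139', '116/143', '118/141', '120/140', '116/125', '106/108', '111/110', '110/109', '71/93', '25/83', '28/73', '35/73', '24/74', '31/75', '30/77', '27/76', '26/77', '27/75', '26/77', '26/78', '37/83', '112/107', '113/104', '113/108', '113/115', '116/117', '112/123', '113/117']
u0 274
```

The same view shows the blade 0.8 mm off the slot's middle, toward the leaf, with about 4 mm of end gap. I'll correct by 1.3 mm and enter.

>>> {"method": "jog_arm", "body": {
  "moves": "1.2 0.4 0 0 0 0;1.2 0.4 -3 0 0 0;1.2 0.4 -7 0 0 0;1.2 0.4 -11 0 0 0;1.2 0.4 -15 0 0 0;1.2 0.4 -15 0 0 0;1.2 0.4 -15 0 0 0"
}}

```text
t: 16.8
position: [515.4, 335.1, 144.5]
tool_rot: [0.002, 0.801, -0.599, -0.0]
ft_force: [0.2, 0.7, -1.1]
grip_width: 21.6
finger_force: 59.5
```

>>> {"method": "jog_arm", "body": {
  "moves": "0 0 -5 0 0 0;0 0 -10 0 0 0;0 0 -15 0 0 0;0 0 -20 0 0 0;0 0 -25 0 0 0;0 0 -25 0 0 0;0 0 -25 0 0 0"
}}

```text
t: 17.5
position: [516.2, 335.5, 119.1]
tool_rot: [0.001, 0.8, -0.599, -0.0]
ft_force: [4.5, 2.0, -3.6]
grip_width: 21.3
finger_force: 59.3
```

>>> {"method": "jog_arm", "body": {
  "moves": "0 0 -5 0 0 0;0 0 -10 0 0 0;0 0 -15 0 0 0;0 0 -20 0 0 0;0 0 -24 0 0 0;0 0 -24 0 0 0;0 0 -24 0 0 0"
}}

```text
t: 18.2
position: [515.3, 335.1, 94.8]
tool_rot: [0.002, 0.801, -0.599, -0.001]
ft_force: [4.9, 1.6, -4.1]
grip_width: 21.4
finger_force: 59.2
```

>>> {"method": "jog_arm", "body": {
  "moves": "0 0 -1.5 0 0 0;0 0 -3 0 0 0;0 0 -4.5 0 0 0;0 0 -6 0 0 0;0 0 -6 0 0 0;0 0 -6 0 0 0"
}}

```text
t: 18.8
position: [515.5, 335.2, 89.6]
tool_rot: [0.002, 0.801, -0.599, -0.0]
ft_force: [4.8, 1.4, -0.5]
grip_width: 21.2
finger_force: 60.1
```

>>> {"method": "jog_arm", "body": {
  "moves": "0 0 -1 0 0 0;0 0 -2 0 0 0;0 0 -3 0 0 0;0 0 -3 0 0 0;0 0 -3 0 0 0"
}}

```text
t: 19.3
position: [515.4, 335.2, 86.6]
tool_rot: [0.002, 0.801, -0.599, -0.0]
ft_force: [4.1, 2.2, -1.3]
grip_width: 21.2
finger_force: 60.1
```

>>> {"method": "jog_arm", "body": {
  "moves": "0 0 -0.7 0 0 0;0 0 -1.4 0 0 0;0 0 -2 0 0 0;0 0 -2 0 0 0;0 0 -2 0 0 0"
}}

```text
t: 19.8
position: [515.6, 335.3, 85.2]
tool_rot: [0.002, 0.801, -0.599, -0.0]
ft_force: [3.8, 2.2, 4.7]
grip_width: 21.2
finger_force: 60.6
```

>>> {"method": "jog_arm", "body": {
  "moves": "0 0 -0.7 0 0 0;0 0 -1.5 0 0 0;0 0 -1.5 0 0 0;0 0 -1.5 0 0 0;0 0 -1.5 0 0 0"
}}

```text
t: 20.3
position: [515.6, 335.3, 85.1]
tool_rot: [0.001, 0.801, -0.599, -0.0]
ft_force: [1.5, -0.8, 13.2]
grip_width: 21.3
finger_force: 61.9
```

>>> {"method": "jog_arm", "body": {
  "moves": "0 0 -1 0 0 0;0 0 -1.5 0 0 0;0 0 -1.5 0 0 0;0 0 -1.5 0 0 0"
}}

```text
t: 20.7
position: [515.6, 335.4, 85.0]
tool_rot: [0.001, 0.801, -0.599, 0.0]
ft_force: [-1.0, -1.1, 21.3]
grip_width: 21.6
finger_force: 63.1
```

Hard stop at z 85 with 21 N, so the shoulder is home. I'll relieve the push and open partly.

>>> {"method": "jog_arm", "body": {
  "moves": "0 0 2 0 0 0;0 0 2 0 0 0;0 0 2 0 0 0;0 0 2 0 0 0;0 0 2 0 0 0;0 0 2 0 0 0",
  "fingers": 100
}}

```text
t: 21.3
position: [515.1, 335.0, 83.2]
tool_rot: [0.002, 0.801, -0.599, -0.001]
ft_force: [-0.3, -0.5, 0.2]
grip_width: 52.3
finger_force: 0.0
```

>>> {"method": "jog_arm", "body": {
  "moves": "0 0 10 0 0 0;0 0 30 0 0 0;0 0 60 0 0 0;0 0 100 0 0 0;0 0 140 0 0 0;0 0 140 0 0 0;0 0 140 0 0 0"
}}

```text
t: 22.0
position: [516.3, 335.8, 225.7]
tool_rot: [-0.0, 0.801, -0.599, 0.0]
ft_force: [-0.6, 0.3, 0.0]
grip_width: 51.9
finger_force: 0.0
```

```bash
python3 - <<'E'
from g3 import *
s=env.state(); print(s["position"].round(1),s["grip_width"],s["ft_force"].round(1))
c=cal("wrist"); w=save("wrist","w8"); a=save("scene","s8")
g=cv2.cvtColor(w[:,:,::-1].copy(),cv2.COLOR_BGR2HSV); mk=cv2.inRange(g,(3,130,30),(14,255,255))
cd2=cd+1.5*dx+4.1*dy
pr=[proj(c,cd2+x*dx+y*dy+40*uz) for x in(-2,20) for y in(-32,32)]; print("pred handle end (seated)",np.round(pr).tolist())
for q in sorted(cv2.findContours(mk,0,2)[0],key=cv2.contourArea)[-2:]: print(cv2.contourArea(q),cv2.boxPoints(cv2.minAreaRect(q)).round().tolist())
# scene: handle vs rail
sc=cal("scene"); print("scene pred handle top",proj(sc,cd2+9*dx+40*uz).round(),"shoulder front",proj(sc,cd2+20*dx).round())
b=a[:,:,::-1].copy(); h=cv2.cvtColor(b,cv2.COLOR_BGR2HSV); u,v=proj(sc,cd2+20*dx).astype(int)
for col in (u-6,u,u+6): print(col,[(r,"%d/%d/%d"%tuple(h[r,col])) for r in range(v-22,v+10)])
E
```

```text
[516.3 335.8 225.7] 51.93534273596048 [-0.6  0.3  0. ]
pred handle end (seated) [[296.0, 168.0], [295.0, 254.0], [264.0, 168.0], [265.0, 254.0]]
2275.5 [[262.0, 250.0], [262.0, 165.0], [292.0, 165.0], [292.0, 250.0]]
4627.0 [[437.0, 26.0], [479.0, -12.0], [540.0, 55.0], [498.0, 93.0]]
scene pred handle top [381. 145.] shoulder front [382. 161.]
376 [(138, '30/4/67'), (139, '0/4/68'), (140, '0/3/96'), (141, '60/3/86'), (142, '45/5/97'), (143, '45/4/132'), (144, '45/4/143'), (145, '60/2/144'), (146, '20/17/136'), (147, '12/110/156'), (148, '12/154/167'), (149, '13/155/163'), (150, '13/157/166'), (151, '12/158/144'), (152, '13/154/106'), (153, '12/151/86'), (154, '13/157/81'), (155, '11/155/82'), (156, '12/153/85'), (157, '12/154/88'), (158, '13/154/96'), (159, '13/156/98'), (160, '12/158/92'), (161, '13/158/92'), (162, '12/154/98'), (163, '12/152/104'), (164, '12/159/104'), (165, '13/145/104'), (166, '14/131/107'), (167, '14/126/130'), (168, '14/126/150'), (169, '14/126/154')]
382 [(138, '30/4/70'), (139, '45/8/66'), (140, '30/4/67'), (141, '30/4/68'), (142, '0/0/67'), (143, '60/4/67')
[... 507 characters left out ...]
168, '14/127/149'), (169, '14/125/149')]
388 [(138, '60/4/70'), (139, '90/4/68'), (140, '0/0/68'), (141, '0/4/68'), (142, '17/24/73'), (143, '12/131/136'), (144, '12/155/166'), (145, '13/155/168'), (146, '13/156/165'), (147, '12/156/155'), (148, '12/157/122'), (149, '12/154/109'), (150, '12/152/109'), (151, '12/153/108'), (152, '13/159/109'), (153, '14/155/117'), (154, '14/156/111'), (155, '13/155/105'), (156, '12/154/96'), (157, '12/154/101'), (158, '12/155/112'), (159, '13/138/122'), (160, '14/129/127'), (161, '14/128/140'), (162, '14/125/147'), (163, '14/123/151'), (164, '14/123/151'), (165, '14/127/153'), (166, '14/126/150'), (167, '15/127/149'), (168, '14/124/154'), (169, '15/127/157')]
```

The wrist view puts the handle end at its seated place, square to the slot. In the scene view the handle meets the rail with no gap. The tips hung free at z 83 once opened, so the hard stop was the shoulder. Handing in.

```bash
python3 -c "
from cell import env
print(env.close_job())"
```

```text
the job is handed in; nothing more can be done
None
```

I leaned the wide scraper on the sloping rest and let it go, regripped it by the front and back of its handle, then pushed it home in the empty dock to a firm stop (21 N) and released it. The job is handed in after about 22 s of robot time, and I never touched the narrow scraper, pot or jar; no verdict came back.

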